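# Push the loaded coffee scale home into its corner stop

### The job

Push the coffee scale along the counter, with the little cup riding on it, fully home into the L-shaped steel corner stop: its far edge flush against the back arm and its left edge flush against the side arm. Only push the scale: do not lift or tip it, do not touch the cup, which must stay standing on the scale, and leave everything else where it stands. Finish with the hand clear of everything.

Things in the scene. Friction and masses are not known exactly. Their poses are not given: they have to be found in the camera images.
- scale: flat black coffee scale, a box 120 mm (its x) by 160 mm (its y) by 24 mm high with a steel weighing plate on top; the small display and two printed dots lie along its -x (robot-side) edge. Weighs 0.25 to 0.5 kg and slides freely. Origin: centre of its underside; z up.
- cup: small white espresso cup without handle, 58 mm across, 42 mm tall, about 90 g, standing loose near the middle of the scale, so its rim is 66 mm above the counter. Origin: centre of its underside.
- stop: fixed L-shaped corner stop of 5 mm steel strip, 25 mm high. Origin: inner corner, at counter level. Back arm: inner face is its plane x = 0, 220 mm from the corner to -y. Side arm: inner face is its plane y = 0, 140 mm from the corner to -x (robot side). The scale starts within x < 0, y < 0, turned up to 20 degrees; home, it lies parallel with its origin at (-60, -80, 0) mm in this frame.
- jug: bystander: small steel milk jug, 80 mm across, 95 mm tall, with a side handle; stands right of the stop. Origin: centre of its underside.
- big_jug: bystander: larger steel milk jug, 100 mm across, 125 mm tall, at the left, nearer the robot. Origin: centre of its underside.
- tamper: bystander: steel tamper standing on its 58 mm round foot, 80 mm tall, just outside (left of) the stop's side arm. Origin: centre of its underside.
- shaker: bystander: closed aluminium shaker, 48 mm across, 86 mm tall, just behind the stop's back arm. Origin: centre of its underside.
- cups: bystander: short upside-down stack of dark takeaway cups, 89 mm across, 118 mm tall, at the left. Origin: centre of its underside.
- mug: bystander: white mug, 76 mm across, 75 mm tall, at the left. Origin: centre of its underside.
- spoon: bystander: steel spoon, 150 mm long, lying at the right, nearer the robot. Origin: the middle of its length, roughly.
Things that resemble listed ones, but are neither listed nor needed, are in the scene too. What is shaped like the cup but blue or pink is not meant.

How it is judged (in metres and radians):
At the end, for the whole second after the job is handed in: The scale lies flat and still, square to the stop within 0.04 rad, its centre within 4 mm of touching both arms; the cup stands upright on its plate (x of scale in the frame of stop between -0.064 and -0.055 m and y of scale in the frame of stop between -0.084 and -0.075 m and angle between the x axis of scale and the x axis of stop, either way round below 0.04 rad and angle between scale's own z axis and vertical below 0.03 rad and height (world z) of scale below 0.004 m and angle between cup's own z axis and vertical below 0.15 rad and x of cup in the frame of scale between -0.045 and 0.055 m and y of cup in the frame of scale between -0.06 and 0.06 m and z of cup in the frame of scale between 0.019 and 0.03 m and linear speed of each of scale, cup below 0.01 m/s).
It fails at once if the scale is lifted or tipped (height (world z) of scale above 0.008 m or angle between scale's own z axis and vertical above 0.12 rad).
It fails at once if the cup is touched by the robot (contact force between any of the fingers, the arm and cup above 0.5 N).
It fails at once if the cup tips over or leaves the scale (angle between cup's own z axis and vertical above 0.5 rad or z of cup in the frame of scale below 0.012 m or z of cup in the frame of scale above 0.04 m).
It fails at once if another thing on the counter is shifted by more than 15 mm or tipped (distance of any of jug, big_jug, tamper, shaker, cups, mug, spoon from where it was at the start of the episode above 0.015 m or angle between any of jug, big_jug, tamper, shaker, cups, mug's own z axis and vertical above 0.3 rad).
It also fails if it takes over 45 s, if anything falls off the work surface, if the arm or the gripper's body presses on something with over 40 N, if the wrist force passes 120 N, or if a joint passes its speed limit or range.

### The arm

A 7-joint arm with a two-finger parallel gripper is mounted at the origin on the work surface. World frame = base frame: x ahead of the robot, y to its left, z up, the work surface at z = 0. Lengths are in mm, angles in rad, forces in N, time in s.
With the tool pointing down it reaches from about 400 to 875 mm from the base axis. Payload 6.5 kg.
Tool frame: the origin (TCP) lies midway between the tips of the shut fingers; the grasp point (between the pads) lies robot.grip_depth behind it (robot.grip_depth is the distance from the TCP to the grasp point, in mm); y points along the fingers, z is the direction in which the jaws open and shut, and the axes are right-handed (so a half turn about y gives the same grasp; the last joint's range is limited). The gripper opens to 85 mm and grips with 20 to 120 N. Pads are 22 mm wide; open, the fingers measure 114 mm over their backs; the gripper's body (76 mm by 85 mm) begins 54 mm behind the grasp point. The pads swing forward as they close: fully open they stand 13 mm farther back than shut.
Start: joints at [-1.276, 0.536, -0.004, 1.538, 0.003, 1.067, -0.071], TCP at [229.46, 608.143, 231.29] pointing down, gripper open.
Joint ranges: [-2.7, 2.7], [-0.37, 2.16], [-1.27, 1.26], [0.24, 2.4], [-1.31, 4.45], [0.19, 1.91], [-2.76, 2.76]. Speed limits (rad/s): [2.39, 2.39, 3.14, 3.14, 3.14, 3.14, 3.14].

### API

Orientations are given as a unit quaternion [w, x, y, z].
In Python, from cell import robot gives the robot as it stands.
- The arm moves only by the tool step_arm, never from a script. Its argument "increments" is one flat list of numbers, 6 for each row, row after row: the shift along the tool's x, y, z scaled (see below), then the turn, a rotation vector about the tool's x, y, z scaled (see below). A call has 1 to 20 rows; each row is the pose to reach, as a shift and turn from the pose commanded when the call began, along the tool's axes at that moment; what a row does not reach only later rows make up. The controller multiplies each number of a shift by 0.4 m and each number of a turn by 45 degrees. A row lasts 1/12 s, in which the tool goes at most 41.7 mm and 7.16 degrees, less where a joint would pass 70% of its speed; a pose out of reach is approached as far as the arm can. A call with a number of a shift or a turn outside -1 to 1 is refused whole. A call with a gripper value outside its range is refused whole. "gripper" is the closure, from 0 (fully open) to 1 (shut), set as the call begins (left out, the last holds). The fingers move at their own pace and stop on an object; "squeeze" is the grip in N (left out, the last holds). Time passes only in rows, so rows that repeat a pose let the fingers close. It gives the time, the measured TCP pose, the force and the opening at its end, in the units of the state.
- robot.read_state(): the state, without advancing time (a new reading comes with each control period).
- robot.read_camera(name): name is "side" or "top" or "wrist"; returns a dict with "image" (384x512x3 uint8, red, green, blue), "fx", "fy", "cx", "cy" (pixels), "extrinsics" (4x4, takes a point from world to camera coordinates); the wrist camera has in their place "hand_eye" (4x4, takes a point from camera to tool coordinates, whose origin is the TCP and whose axes are the tool frame's). Camera axes: x right, y up, looking along -z (the intrinsics and any distortion apply to the point x, -y, -z); pixel columns grow to the right and rows downward; lengths in mm; the calibration is good to about 2 mm. The wrist camera is an equidistant fisheye: a pixel r from the principal point sees the ray r / f radians off the axis. A picture is of the moment at which its call begins: read the wrist's pose just before it. There is no depth.
- robot.close_job(): hands the job in, once; it reports no verdict.
The state is a dict: "clock": time; "joints": joint angles; "qvel": joint speeds; "joint_torque": joint torques, N m; "tool_pos": TCP position; "orientation": TCP orientation; "force": force on the tool from outside, world axes, zero at the start; "moment": the same for the moment, N m; "width": finger opening in mm.
Only numpy, scipy, OpenCV 4.12 (cv2) and the standard library are available. Lean on these libraries where they do the work, as an engineer would, in place of code of your own. Each camera call takes 0.05 s, during which the arm holds its last target.

## Working session

There is one attempt and no reset: what is moved stays moved. The work goes in short steps, Python scripts to look and compute and a tool call to move; the robot and the scene stay as the last step left them, time stands still between calls to the robot, and variables do not carry over. Pictures are saved under pics/ and viewed, and the job is handed in when it is done.

Besides the shell and the picture viewer there is one more tool, called after "Request:" in YAML: its name, and indented under it one key for each argument. step_arm: Moves the arm, as the interface text tells. Its arguments: {"type":"object","properties":{"increments":{"type":"array"},"gripper":{"type":"number"},"squeeze":{"type":"number"}},"required":["increments"]}

```bash
mkdir -p pics; ls; python3 - <<'E'
from cell import robot
import cv2,numpy as np
s=robot.read_state();print(s, robot.grip_depth)
for n in("top","side","wrist"):
    c=robot.read_camera(n);cv2.imwrite(f"pics/{n}0.png",c["image"][:,:,::-1])
    print(n,{k:(np.round(v,3).tolist() if k!="image" else 0) for k,v in c.items()})
E
```

```text
pics
{'clock': 0.0, 'joints': array([-1.27618897,  0.53717318, -0.00443122,  1.53886984,  0.00258225,
        1.0673138 , -0.07122716]), 'qvel': array([ 0.00140964,  0.00099533,  0.00069032,  0.00067103,  0.0008672 ,
        0.00135792, -0.00027489]), 'joint_torque': array([-1.09941095e-04, -5.83417618e+01,  1.04849596e+00, -2.59099942e+01,
        1.23234669e-02,  9.53645358e-03, -6.37060239e-06]), 'tool_pos': array([229.26133522, 607.54518413, 230.4099007 ]), 'orientation': array([-0.69501532,  0.69625071, -0.12693392,  0.12679292]), 'force': array([-0.22446138, -0.02481358, -0.21435459]), 'moment': array([-0.03745215, -0.00790243, -0.03888337]), 'width': 85.3570868096234} 18.700000000000003
top {'image': 0, 'fx': 428.57, 'fy': 428.57, 'cx': 252.272, 'cy': 197.181, 'extrinsics': [[0.014, -1.0, -0.01, 58.999], [0.994, 0.013, 0.105, -572.402], [-0.104, -0.012, 0.994, -1389.892], [0.0, 0.0, 0.0, 1.0]]}
side {'image': 0, 'fx': 423.016, 'fy': 423.016, 'cx': 258.415, 'cy': 189.032, 'extrinsics': [[0.9, -0.436, 0.007, -488.225], [0.325, 0.683, 0.654, -238.964], [-0.29, -0.587, 0.756, -1179.666], [0.0, 0.0, 0.0, 1.0]]}
wrist {'image': 0, 'fx': 297.319, 'fy': 297.319, 'cx': 254.229, 'cy': 188.391, 'hand_eye': [[0.0, -0.956, -0.293, -75.443], [-0.0, 0.293, -0.956, -142.031], [1.0, 0.001, -0.0, 0.673], [0.0, 0.0, 0.0, 1.0]]}
```

View pics/top0.png

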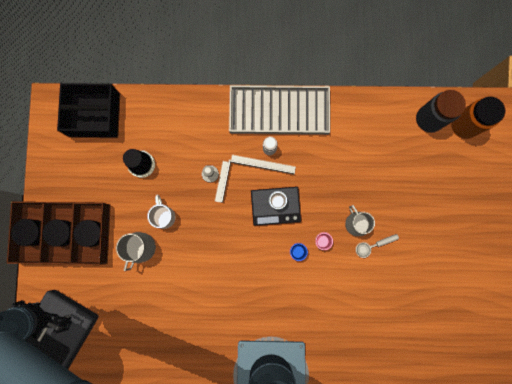

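View pics/side0.png

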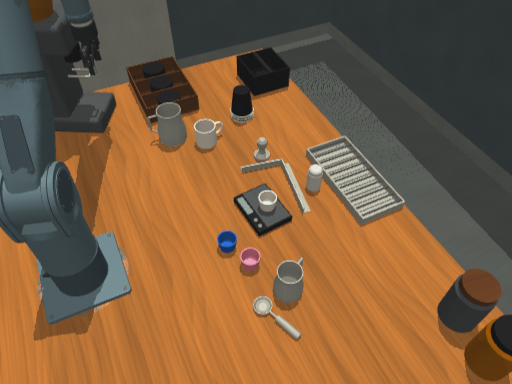

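```bash
python3 - <<'E'
import cv2
a=cv2.imread('pics/top0.png')[60:240,150:380]
cv2.imwrite('pics/topz.png',cv2.resize(a,None,fx=3.3,fy=3.3,interpolation=cv2.INTER_CUBIC))
E
```

```text
(no output)
```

View pics/topz.png

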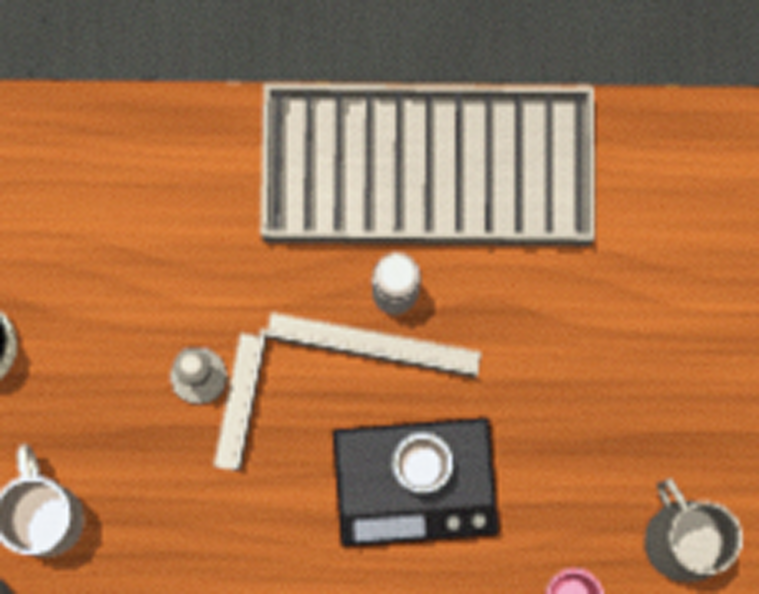

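Top view: the stop's corner is at about (231,160), and the scale spans (251–300, 187–226) with the cup at about (278,201). I'll measure next.

```bash
cat > h.py <<'E'
import numpy as np,cv2
from scipy.spatial.transform import Rotation as R
from cell import robot
def Rm(s): return R.from_quat(np.roll(s["orientation"],-1)).as_matrix()
def raycam(c,uv,s=None):
    uv=np.atleast_2d(uv).astype(float)
    x=(uv[:,0]-c["cx"])/c["fx"];y=(uv[:,1]-c["cy"])/c["fy"]
    if "extrinsics" in c:
        E=np.array(c["extrinsics"]);d=np.stack([x,-y,-np.ones_like(x)],1)@E[:3,:3]
        return -E[:3,:3].T@E[:3,3],d
    r=np.hypot(x,y)+1e-12
    d=np.stack([np.sin(r)*x/r,-np.sin(r)*y/r,-np.cos(r)],1)
    H=np.array(c["hand_eye"]);M=Rm(s)
    return M@H[:3,3]+s["tool_pos"], d@H[:3,:3].T@M.T
def plane(c,uv,z,s=None):
    o,d=raycam(c,uv,s);t=(z-o[2])/d[:,2];return o+d*t[:,None]
def rectof(p):
    (cx,cy),(w,h),a=cv2.minAreaRect(p[:,:2].astype(np.float32));return cx,cy,w,h,a
def scale_stop(c,s=None,minz=24):
    im=c["image"].astype(int);mx=im.max(2);mn=im.min(2)
    return im,mx,mn
E
python3 - <<'E'
from h import *
c=robot.read_camera("top");im=c["image"].astype(int);mx=im.max(2);mn=im.min(2)
def comp(m,seed_box):
    n,l,st,ce=cv2.connectedComponentsWithStats(m.astype(np.uint8))
    x0,y0,x1,y1=seed_box
    for i in range(1,n):
        if st[i,4]>60 and x0<ce[i,0]<x1 and y0<ce[i,1]<y1: yield l==i,st[i],ce[i]
for nm,m in(("dark",mx<110),("light",(mn>120)&(mx-mn<60))):
    for l,st,ce in comp(m,(190,130,320,240)):
        k=max(cv2.findContours(l.astype(np.uint8),cv2.RETR_EXTERNAL,cv2.CHAIN_APPROX_NONE)[0],key=len)[:,0]
        z=24 if nm=="dark" else 25
        r=rectof(plane(c,k,z));print(nm,st,np.round(ce,1),np.round(r,2))
        print(np.round(plane(c,[ce],z if st[4]>250 else 66),1))
for n,uv,z in(("cup",(278,201),66),("tamper",(209,173),80),("shaker",(270.5,146),86),("pink",(324,242),42),("blue",(299,253),42),("jug",(361,223),95)): print(n,plane(c,uv,z).round())
E
```

```text
dark [230 132  99   3 220] [279.4 132.9] [ 7.9148e+02 -2.0080e+01  6.9100e+00  3.3104e+02  6.6000e-01]
[[780.9 -19.7  66. ]]
dark [264 148  17   9  65] [271.5 152.5] [723.16   2.53  28.72  51.01  11.17]
[[715.4   5.6  66. ]]
dark [ 251  187   51   39 1315] [275.7 205.7] [544.04 -11.04 121.73 160.46   5.35]
[[544.8 -11.4  24. ]]
light [263 137  14  13 145] [269.6 143.1] [7.5646e+02 1.1470e+01 4.1210e+01 4.3810e+01 6.7000e-01]
[[746.6  12.3  66. ]]
light [215 155  80  47 718] [246.2 171. ] [665.45  78.67 130.88 285.89  21.88]
[[659.8  88.6  25. ]]
light [202 166  16  16 128] [207.8 172. ] [653.91 215.43  45.17  54.37  53.52]
[[648.1 212.2  66. ]]
light [269 191  18  18 250] [277.7 200. ] [565.51 -17.03  56.83  56.5    0.58]
[[559.6 -15.6  66. ]]
light [257 216  22   8 122] [267.7 219.7] [498.18  15.18  19.22  69.49   5.55]
[[495.8  16.   66. ]]
cup [[557. -17.  66.]]
tamper [[643. 207.  80.]]
shaker [[732.  10.  86.]]
pink [[ 427. -168.   42.]]
blue [[391. -87.  42.]]
jug [[ 488. -276.   95.]]
```

View pics/wrist0.png

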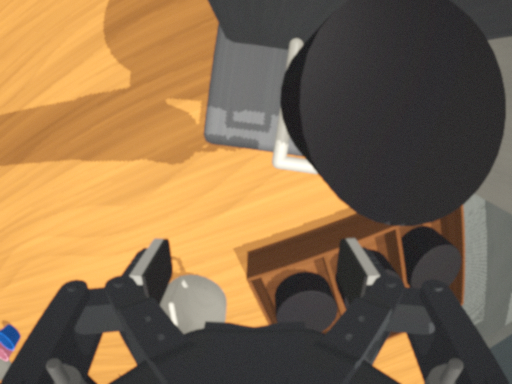

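```bash
python3 - <<'E'
from h import *
c=robot.read_camera("top");im=c["image"].astype(int);mx=im.max(2);mn=im.min(2)
m=((mn>120)&(mx-mn<60)).astype(np.uint8)
v=(mn-0.0)  # min channel = blue: orange counter low
def edge(p0,p1,n,L=10):
    # subpixel half-crossing across segment p0-p1 scanning along normal n
    out=[]
    for t in np.linspace(0.1,0.9,25):
        p=np.array(p0)*(1-t)+np.array(p1)*t
        ss=np.linspace(-L,L,81);q=p+ss[:,None]*np.array(n)
        g=cv2.remap(v.astype(np.float32),q[:,0].astype(np.float32)[None],q[:,1].astype(np.float32)[None],cv2.INTER_LINEAR)[0]
        i=g.argmax();h=(g.max()+np.median(g[-15:]))/2
        j=i
        while j<80 and g[j]>h:j+=1
        h2=(g.max()+np.median(g[:15]))/2;k=i
        while k>0 and g[k]>h2:k-=1
        out.append((q[j],q[k]))
    return np.array(out)
def fit(P):
    vx,vy,x,y=cv2.fitLine(P[:,:2].astype(np.float32),cv2.DIST_HUBER,0,.01,.01).ravel();return np.array([x,y]),np.array([vx,vy])
for nm,a,b,n in(("back",(231,159),(295,171),(-.18,.98)),("side",(226,161),(219,201),(.98,.18))):
    e=edge(a,b,np.array(n))
    for w,z in((0,25),(0,0),(1,25)):
        p,d=fit(plane(c,e[:,w],z));
        print(nm,"inner" if w==0 else "outer",z,p.round(1),d.round(4),np.degrees(np.arctan2(d[1],d[0])).round(2), "perp",np.dot(p,[-d[1],d[0]]).round(1))
E
```

```text
back inner 25 [669.4  10.9] [0.1738 0.9848] 79.99 perp -657.3
back inner 0 [673.7  10.2] [0.1738 0.9848] 79.99 perp -661.7
back outer 25 [695.1  14.7] [0.1749 0.9846] 79.93 perp -681.8
side inner 25 [625.1 155.7] [ 0.9848 -0.174 ] -10.02 perp 262.1
side inner 0 [628.7 157.6] [ 0.9848 -0.174 ] -10.02 perp 264.5
side outer 25 [623.1 181.4] [ 0.9814 -0.192 ] -11.07 perp 297.7
```

```bash
python3 - <<'E'
from h import *
s=robot.read_state();print(Rm(s).round(3))
a=cv2.imread('pics/side0.png')[120:250,200:360]
cv2.imwrite('pics/sidez.png',cv2.resize(a,None,fx=4.5,fy=4.5,interpolation=cv2.INTER_CUBIC))
E
```

```text
[[ 0.936 -0.     0.353]
 [-0.353 -0.001  0.936]
 [ 0.    -1.    -0.001]]
```

View pics/sidez.png

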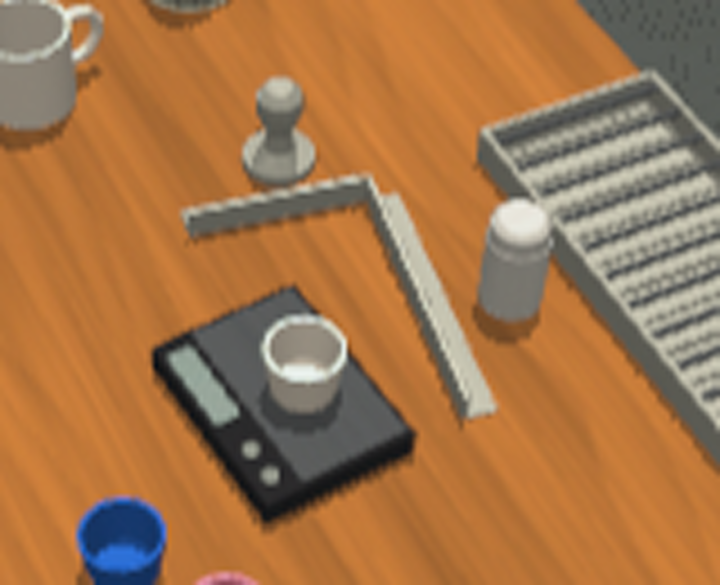

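```bash
cat >> h.py <<'E'
TH=np.radians(-10.0);EX=np.array([np.cos(TH),np.sin(TH)]);EY=np.array([-np.sin(TH),np.cos(TH)])
def w(xs,ys): return xs*EX+ys*EY
def goalR(psi,lean): # lean deg: + leans body to tool +x
    p=np.radians(psi);x=np.array([np.cos(p),np.sin(p),0]);y=np.array([0,0,-1.]);
    return np.stack([x,y,np.cross(x,y)],1)@R.from_euler('z',lean,degrees=True).as_matrix()
def inc(pos,Rg,frompos=None,fromR=None):
    s=robot.read_state();p=s["tool_pos"] if frompos is None else np.array(frompos);M=Rm(s) if fromR is None else fromR
    d=M.T@(np.array(pos)-p);rv=R.from_matrix(M.T@Rg).as_rotvec(degrees=True)
    print("mm",d.round(1),"deg",rv.round(1));print("units",(d/400).round(4),(rv/45).round(3))
E
python3 - <<'E'
from h import *
R1=goalR(-60,0);print(w(538,-45))
inc((380,240,230),R1)
inc((*w(538,-45),150),goalR(-100,12),(380,240,230),R1)
E
```

```text
[ 522.01240313 -137.73906847]
mm [ 270.8    1.1 -291. ] deg [ 0.  39.3  0. ]
units [ 0.6769  0.0028 -0.7276] [0.001 0.874 0.   ]
mm [398.1  80.  -65.9] deg [ 4.2 39.9 11.5]
units [ 0.9953  0.2    -0.1647] [0.093 0.886 0.256]
```

Request:
step_arm:
  increments: [0.1,0,-0.11,0,0.13,0,0.2,0,-0.22,0,0.26,0,0.3,0,-0.33,0,0.39,0,0.4,0,-0.44,0,0.52,0,0.5,0,-0.55,0,0.65,0,0.6,0,-0.66,0,0.78,0,0.68,0,-0.73,0,0.875,0,0.68,0,-0.73,0,0.875,0,0.68,0,-0.73,0,0.875,0,0.68,0,-0.73,0,0.875,0,0.68,0,-0.73,0,0.875,0,0.68,0,-0.73,0,0.875,0]
  gripper: 0.4

```text
clock: 1.25
tool_pos: [381.4, 237.9, 231.5]
orientation: [0.612, -0.612, 0.355, -0.355]
force: [-0.2, 0.6, 0.5]
width: 51.5
```

```bash
python3 - <<'E'
from h import *
inc((*w(538,-45),150),goalR(-100,12))
s=robot.read_state();print(s["tool_pos"],s["width"],s["clock"])
E
```

```text
mm [395.9  81.4 -64.5] deg [ 4.1 39.6 11.5]
units [ 0.9898  0.2035 -0.1611] [0.092 0.88  0.255]
[381.36700114 237.91785992 231.48450051] 51.457222005034005 1.25
```

Request:
step_arm:
  increments: [0.1,0,-0.016,0,0.09,0,0.2,0,-0.032,0,0.18,0,0.3,0,-0.048,0,0.27,0,0.4,0.02,-0.064,0.01,0.36,0.03,0.5,0.04,-0.08,0.02,0.45,0.06,0.6,0.07,-0.1,0.04,0.54,0.1,0.7,0.1,-0.115,0.06,0.64,0.15,0.8,0.14,-0.13,0.07,0.74,0.2,0.9,0.18,-0.145,0.09,0.84,0.24,0.99,0.2035,-0.161,0.092,0.88,0.255,0.99,0.2035,-0.161,0.092,0.88,0.255,0.99,0.2035,-0.161,0.092,0.88,0.255]

```text
clock: 2.25
tool_pos: [523.1, -137.8, 148.6]
orientation: [0.508, -0.397, 0.586, -0.491]
force: [-0.2, 0.5, 0.5]
width: 51.2
```

```bash
python3 - <<'E'
from h import *
c=robot.read_camera("wrist");cv2.imwrite("pics/w1.png",c["image"][:,:,::-1])
inc((*w(538,-45),6),goalR(-100,12))
s=robot.read_state();print(s["tool_pos"],s["clock"],s["joints"].round(2))
E
```

```text
mm [ 32.2 139.5  -0.5] deg [0.1 0.2 0. ]
units [ 0.0805  0.3488 -0.0013] [0.003 0.005 0.   ]
[ 523.16507167 -135.34673286  149.17720169] 2.3 [-0.07  0.53  0.48  1.9  -0.58  0.9   0.59]
```

View pics/w1.png

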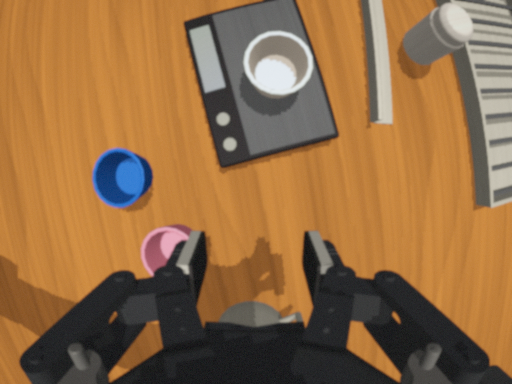

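```bash
python3 - <<'E'
from h import *
s=robot.read_state();c=robot.read_camera("wrist")
P=plane(c,[(221,164),(336,134),(187,22)],22,s)
print(P.round(1)); q=plane(c,[(168,250),(122,178)],40,s);print("pink,blue",q.round(0))
for a in list(P)+list(q)+[s["tool_pos"]]: print(EX@a[:2],EY@a[:2])
b=plane(c,[(379,10),(390,122),(366,5),(372,122)],25,s);print(b.round(1),b[:,:2]@EX)
E
```

```text
[[498.6 -87.8  22. ]
 [613.  -77.3  22. ]
 [486.8  64.9  22. ]]
pink,blue [[ 436. -158.   40.]
 [ 404.  -83.   40.]]
506.3158448483719 0.1307234900466496
617.122008771008 30.32145696325824
468.14652833039787 148.47920178269456
456.45470388512024 -80.43496143200166
412.09180222537174 -12.015892915559819
538.719732197726 -42.44385054939175
[[692.   52.5  25. ]
 [672.2 -72.8  25. ]
 [677.9  58.9  25. ]
 [651.9 -70.5  25. ]] [672.36217636 674.64950575 657.3549255  654.29402328]
```

Request:
step_arm:
  increments: [0.02,0.087,0,0,0,0,0.04,0.174,0,0,0,0,0.06,0.26,0,0,0,0,0.073,0.315,0,0,0,0,0.0805,0.349,0,0,0,0,0.0805,0.349,0,0,0,0,0.0805,0.349,0,0,0,0]

```text
clock: 2.93
tool_pos: [522.9, -137.4, 7.3]
orientation: [0.51, -0.397, 0.585, -0.49]
force: [0.1, 0.4, 1.5]
width: 51.2
```

```bash
python3 - <<'E'
from h import *
c=robot.read_camera("wrist");cv2.imwrite("pics/w2.png",c["image"][:,:,::-1])
c=robot.read_camera("side");cv2.imwrite("pics/s2.png",c["image"][:,:,::-1])
s=robot.read_state();print(s["tool_pos"],s["clock"],s["force"])
p=s["tool_pos"][:2];print(EX@p,EY@p); print("y_s push 100:");inc((*w(538,55),6),goalR(-100,12))
E
```

```text
[ 523.8220367  -138.57405731    8.40543873] 3.0333 [1.04972443 0.63876591 1.04411326]
539.9271354672742 -45.50806390999636
y_s push 100:
mm [-97.8  23.2  -1.5] deg [-0.1  0.3  0. ]
units [-0.2446  0.0579 -0.0036] [-0.002  0.007  0.001]
```

View pics/w2.png

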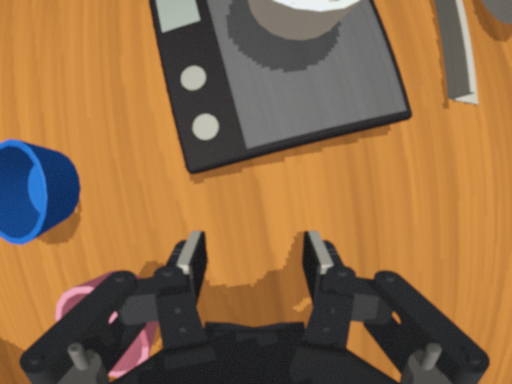

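View pics/s2.png

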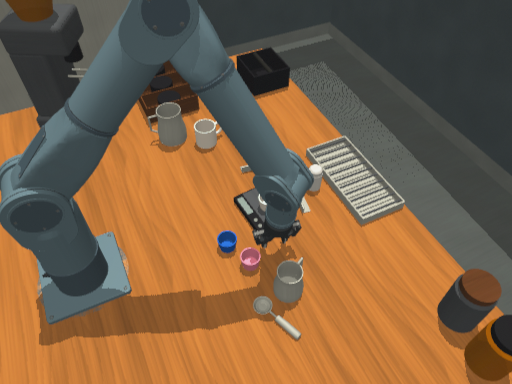

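Request:
step_arm:
  increments: [-0.008,0.0017,0,0,0,0,-0.016,0.0034,0,0,0,0,-0.024,0.0051,0,0,0,0,-0.032,0.0068,0,0,0,0,-0.04,0.0085,0,0,0,0,-0.048,0.0102,0,0,0,0,-0.056,0.0119,0,0,0,0,-0.064,0.0136,0,0,0,0,-0.072,0.0153,0,0,0,0,-0.08,0.017,0,0,0,0,-0.088,0.0187,0,0,0,0,-0.096,0.0204,0,0,0,0,-0.104,0.0221,0,0,0,0,-0.112,0.0238,0,0,0,0,-0.12,0.0255,0,0,0,0,-0.128,0.0272,0,0,0,0,-0.136,0.0289,0,0,0,0,-0.144,0.0306,0,0,0,0,-0.152,0.0323,0,0,0,0,-0.155,0.033,0,0,0,0]

```text
clock: 4.7
tool_pos: [533.2, -75.5, 6.6]
orientation: [0.51, -0.397, 0.585, -0.49]
force: [-1.2, -1.8, 1.0]
width: 51.4
```

```bash
cat > look.py <<'E'
import sys
from h import *
n=sys.argv[1]
s=robot.read_state();p=s["tool_pos"];print("tcp",p.round(1),"xs,ys",(EX@p[:2]).round(1),(EY@p[:2]).round(1),"clk",s["clock"],s["force"].round(1))
for k in sys.argv[2:]:
    c=robot.read_camera(k);im=c["image"][:,:,::-1]
    if k=="top": im=cv2.resize(im[110:260,180:380],None,fx=3.5,fy=3.5,interpolation=cv2.INTER_CUBIC)
    if k=="side": im=cv2.resize(im[110:290,180:360],None,fx=3.2,fy=3.2,interpolation=cv2.INTER_CUBIC)
    cv2.imwrite(f"pics/{k}{n}.png",im)
E
python3 look.py 3 wrist top
```

```text
tcp [533.2 -75.5   6.6] xs,ys 538.2 18.2 clk 4.7 [-1.2 -1.8  1. ]
```

View pics/wrist3.png

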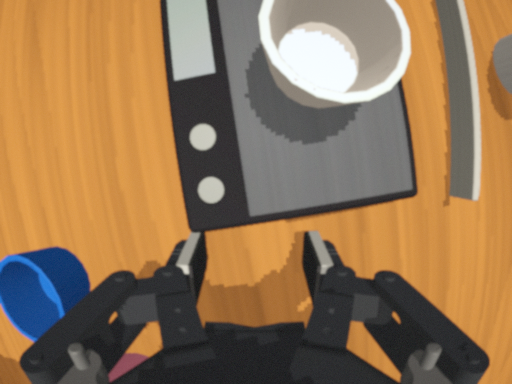

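View pics/top3.png

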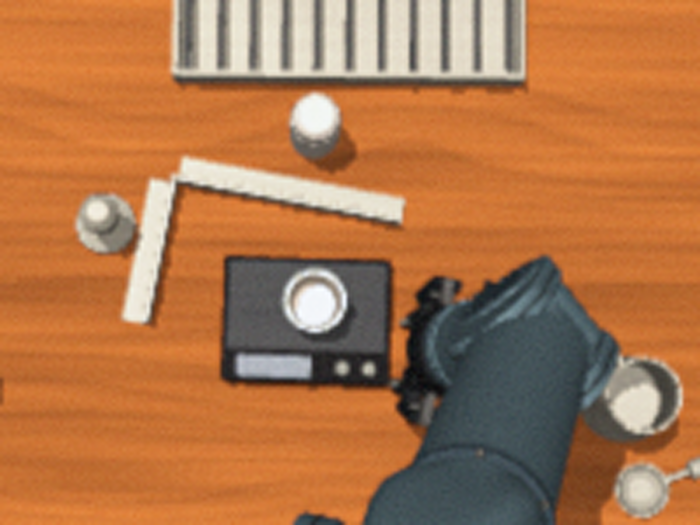

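Request:
step_arm:
  increments: [0.0125,-0.0026,0,0,0,0,0.0125,-0.0026,0.03,0,0,0,0.0125,-0.0026,0.06,0,0,0,0.0125,-0.0026,0.06,0,0,0,0.0,0,0.06,0,0,0,-0.008,0.0017,0.06,0,0,0,-0.016,0.0034,0.06,0,0,0,-0.024,0.0051,0.06,0,0,0,-0.032,0.0068,0.06,0,0,0,-0.04,0.0085,0.06,0,0,0,-0.048,0.0102,0.06,0,0,0,-0.056,0.0119,0.06,0,0,0,-0.064,0.0136,0.06,0,0,0,-0.072,0.0153,0.06,0,0,0,-0.08,0.017,0.06,0,0,0,-0.088,0.0187,0.06,0,0,0,-0.096,0.0204,0.06,0,0,0,-0.1,0.0213,0.06,0,0,0]

```text
clock: 6.3
tool_pos: [563.8, -39.4, 6.5]
orientation: [0.51, -0.397, 0.585, -0.49]
force: [-0.9, -1.6, -0.2]
width: 51.4
```

```bash
python3 look.py 4 wrist top
```

```text
tcp [563.8 -39.4   6.5] xs,ys 562.1 59.1 clk 6.3 [-0.9 -1.6 -0.2]
```

View pics/wrist4.png

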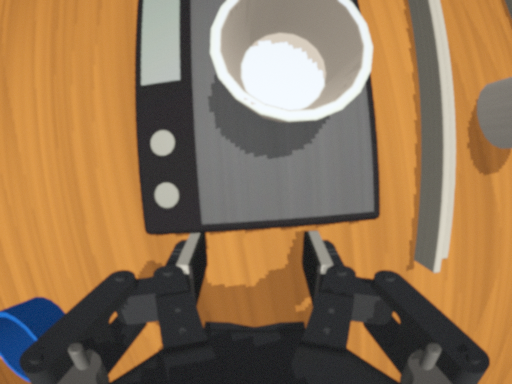

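View pics/top4.png

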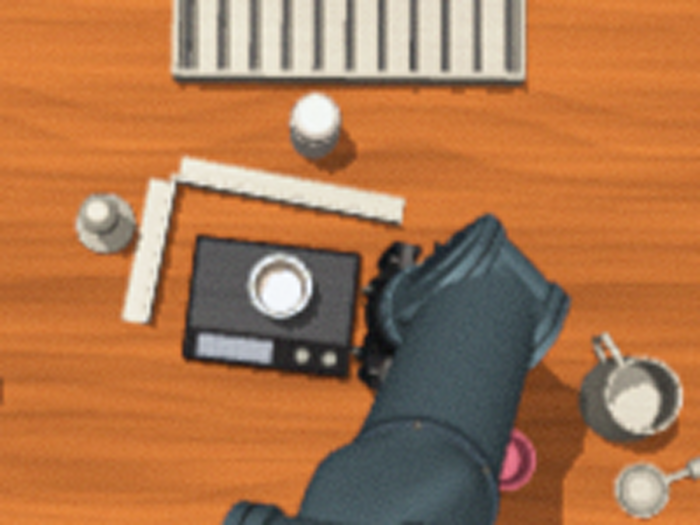

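Request:
step_arm:
  increments: [-0.008,0.0017,0,0,0,0,-0.016,0.0034,0,0,0,0,-0.024,0.0051,0,0,0,0,-0.032,0.0068,0,0,0,0,-0.04,0.0085,0,0,0,0,-0.046,0.0098,0,0,0,0,-0.052,0.011,0,0,0,0,-0.052,0.011,0,0,0,0]

```text
clock: 7.07
tool_pos: [567.5, -18.3, 6.6]
orientation: [0.51, -0.397, 0.585, -0.49]
force: [0.3, -0.8, -0.2]
width: 51.3
```

```bash
python3 look.py 5 top; python3 - <<'E'
from h import *
c=robot.read_camera("top");im=c["image"].astype(int);mx=im.max(2)
m=(mx<110).astype(np.uint8)
m[:, 283:]=0
n,l,st,ce=cv2.connectedComponentsWithStats(m)
for i in range(1,n):
    if st[i,4]>600 and 200<ce[i,0]<300 and 170<ce[i,1]<230:
        k=max(cv2.findContours((l==i).astype(np.uint8),cv2.RETR_EXTERNAL,cv2.CHAIN_APPROX_NONE)[0],key=len)[:,0]
        r=rectof(plane(c,k,24));print(st[i],np.round(r,2),EX@r[:2],EY@r[:2])
s=robot.read_state();print(s["tool_pos"],s["force"])
E
```

```text
tcp [567.5 -18.3   6.6] xs,ys 562.0 80.5 clk 7.0667 [ 0.3 -0.8 -0.2]
[567.52904083 -18.5052842    6.6092281 ] [-0.49044469  0.34051315  0.0578506 ]
```

View pics/top5.png

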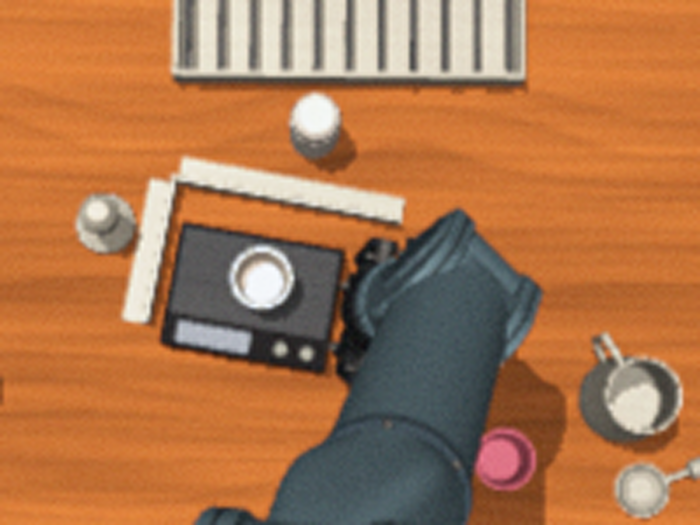

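Request:
step_arm:
  increments: [0.02,-0.004,0,0,0,0,0.05,-0.011,0,0,0,0,0.08,-0.017,0,0,0,0,0.08,-0.017,0,0,0,0,0.06,-0.1,0,0,0,0,0.04,-0.19,0,0,0,0,0.02,-0.28,0,0,0,0,0.007,-0.36,0,0,0,0,0.007,-0.36,0,0,0,0,0.007,-0.36,0,0,0,0]

```text
clock: 8.0
tool_pos: [563.1, -52.1, 148.9]
orientation: [0.51, -0.395, 0.584, -0.492]
force: [0.8, 0.2, -0.3]
width: 51.4
```

```bash
cat > meas.py <<'E'
from h import *
c=robot.read_camera("top");im=c["image"].astype(int);mx=im.max(2)
m=(mx<110).astype(np.uint8)
n,l,st,ce=cv2.connectedComponentsWithStats(m)
for i in range(1,n):
    if st[i,4]>600 and 200<ce[i,0]<300 and 170<ce[i,1]<230:
        k=max(cv2.findContours((l==i).astype(np.uint8),cv2.RETR_EXTERNAL,cv2.CHAIN_APPROX_NONE)[0],key=len)[:,0]
        r=rectof(plane(c,k,24));print(st[i],np.round(r,2),"xs,ys",EX@r[:2],EY@r[:2])
E
python3 look.py 6 top;python3 meas.py
```

```text
tcp [563.1 -52.1 148.9] xs,ys 563.6 46.5 clk 8.0 [ 0.8  0.2 -0.3]
[ 226  174   53   43 1285] [580.19  68.04 160.69 121.25  80.46] xs,ys 559.5571537083679 167.7547130262978
```

View pics/top6.png

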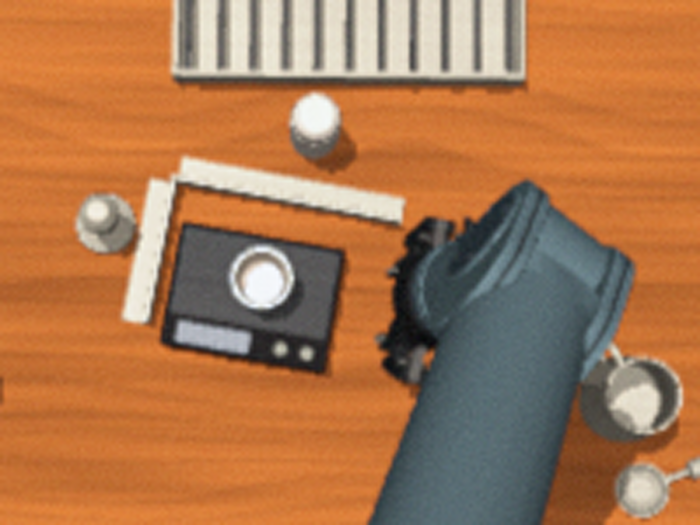

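```bash
python3 - <<'E'
from h import *
R1=goalR(-55,0)
p1=(*w(490,90),150);inc(p1,R1)
print(w(465,168));inc((*w(465,168),100),goalR(-10,-12),p1,R1)
E
```

```text
mm [-43.1   5.5 -71.5] deg [ -4.6 -44.6 -11.4]
units [-0.1077  0.0137 -0.1787] [-0.103 -0.992 -0.253]
[487.108499    84.70129989]
mm [-72.8  50.   37.5] deg [  4.7 -44.8 -11.4]
units [-0.1821  0.125   0.0937] [ 0.105 -0.996 -0.253]
```

Request:
step_arm:
  increments: [-0.015,0.002,-0.025,-0.015,-0.14,-0.036,-0.03,0.004,-0.05,-0.03,-0.28,-0.072,-0.046,0.006,-0.076,-0.045,-0.42,-0.108,-0.06,0.008,-0.1,-0.06,-0.56,-0.144,-0.076,0.01,-0.126,-0.075,-0.7,-0.18,-0.09,0.012,-0.15,-0.09,-0.85,-0.216,-0.108,0.014,-0.179,-0.103,-0.992,-0.253,-0.108,0.014,-0.179,-0.103,-0.992,-0.253,-0.108,0.014,-0.179,-0.103,-0.992,-0.253]

```text
clock: 8.85
tool_pos: [497.4, 4.5, 149.2]
orientation: [-0.627, 0.628, -0.327, 0.326]
force: [-0.3, -0.3, 0.2]
width: 51.2
```

```bash
python3 - <<'E'
from h import *
s=robot.read_state();print(s["tool_pos"],s["joints"].round(2))
inc((*w(465,168),100),goalR(-10,-12))
E
```

```text
[497.43184026   4.46139594 149.22211387] [-0.44  0.42  0.42  2.02 -0.25  0.75  0.74]
mm [-71.6  49.2  37.7] deg [  4.8 -44.8 -11.5]
units [-0.1789  0.1231  0.0942] [ 0.106 -0.995 -0.255]
```

Request:
step_arm:
  increments: [-0.026,0.01,0.013,0.015,-0.14,-0.036,-0.05,0.02,0.026,0.03,-0.28,-0.072,-0.076,0.035,0.04,0.045,-0.42,-0.108,-0.1,0.05,0.054,0.06,-0.56,-0.144,-0.126,0.07,0.068,0.075,-0.7,-0.18,-0.152,0.095,0.08,0.09,-0.85,-0.216,-0.179,0.123,0.094,0.106,-0.995,-0.255,-0.179,0.123,0.094,0.106,-0.995,-0.255,-0.179,0.123,0.094,0.106,-0.995,-0.255]

```text
clock: 9.6
tool_pos: [487.8, 82.8, 100.2]
orientation: [-0.693, 0.707, 0.011, 0.137]
force: [-0.3, -0.8, 0.4]
width: 51.7
```

```bash
python3 look.py 7 wrist top; python3 - <<'E'
from h import *
s=robot.read_state();print(s["tool_pos"],s["joints"].round(2))
inc((*w(465,168),7),goalR(-10,-12))
E
```

```text
tcp [487.8  82.8 100.2] xs,ys 466.0 166.2 clk 9.6 [-0.3 -0.8  0.4]
[489.35845023  82.43018389 101.33707671] [-0.55  0.42  0.26  2.21 -0.01  0.34  1.09]
mm [-22.4  91.7   1.8] deg [ 0.1 -0.4  0.2]
units [-0.0561  0.2292  0.0046] [ 0.002 -0.008  0.004]
```

View pics/wrist7.png

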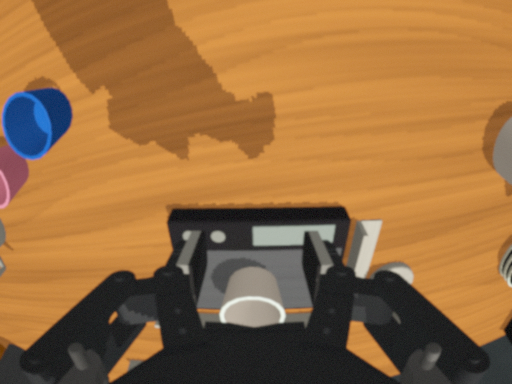

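View pics/top7.png

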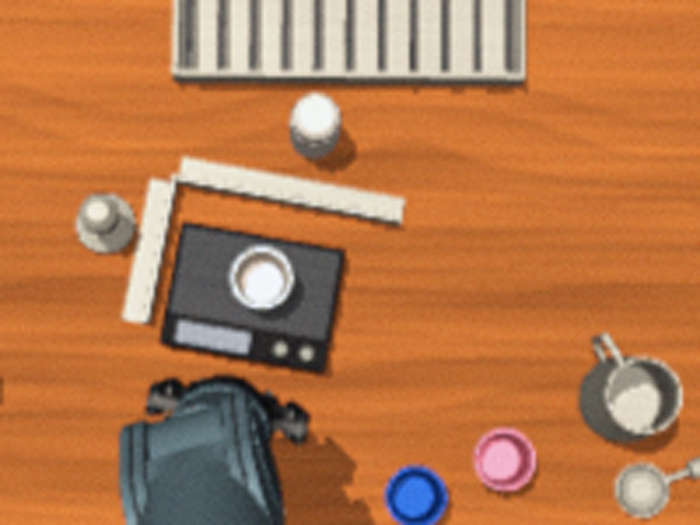

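Request:
step_arm:
  increments: [-0.02,0.06,0.0046,0,0,0,-0.035,0.12,0.0046,0,0,0,-0.05,0.18,0.0046,0,0,0,-0.059,0.215,0.0046,0,0,0,-0.063,0.23,0.0046,0,0,0,-0.063,0.23,0.0046,0,0,0,-0.063,0.23,0.0046,0,0,0]

```text
clock: 10.28
tool_pos: [484.8, 83.6, 7.6]
orientation: [-0.692, 0.709, 0.011, 0.138]
force: [0.0, -0.7, -0.1]
width: 51.0
```

```bash
python3 look.py 8 wrist; python3 - <<'E'
from h import *
s=robot.read_state();print(s["tool_pos"],s["joints"].round(2),Rm(s).round(3).tolist())
inc((*w(534,168),7),goalR(-10,-12))
E
```

```text
tcp [484.8  83.6   7.6] xs,ys 462.9 166.6 clk 10.2833 [ 0.  -0.7 -0.1]
[484.68982221  83.6659106    6.6675599 ] [-0.27  0.62 -0.08  2.22  0.9   0.19  0.18] [[0.962, 0.207, 0.179], [-0.174, -0.042, 0.984], [0.212, -0.977, -0.004]]
mm [69.7 14.7  1.8] deg [ 0.3 -0.3  0.2]
units [0.1741 0.0368 0.0046] [ 0.007 -0.006  0.005]
```

View pics/wrist8.png

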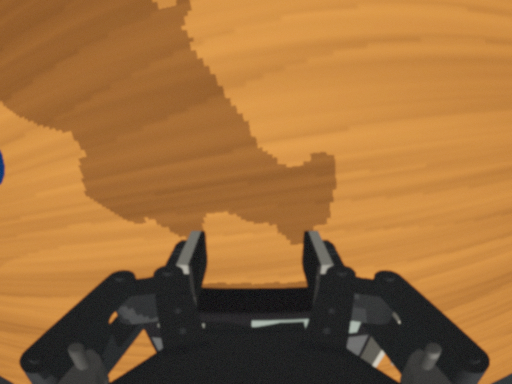

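Request:
step_arm:
  increments: [0,0,0,0,0,0.05,0,0,0,0,0,0.1,0,0,0,0,0,0.15,0,0,0,0,0,0.2,0,0,0,0,0,0.2]

```text
clock: 10.75
tool_pos: [485.7, 83.3, 8.1]
orientation: [-0.701, 0.707, -0.046, 0.083]
force: [0.2, 0.8, -0.1]
width: 51.1
```

```bash
python3 look.py 9 side; python3 - <<'E'
from h import *
s=robot.read_state();print(s["tool_pos"],s["joints"].round(3))
inc((*w(534,168),8),goalR(-10,-3))
E
```

```text
tcp [485.7  83.3   8.1] xs,ys 463.8 166.4 clk 10.75 [ 0.2  0.8 -0.1]
[484.83729452  83.74112587   7.85438152] [ 0.042  0.673 -0.4    2.088  0.657  0.456  0.52 ]
mm [71.   3.8  1.8] deg [ 0.2 -0.4  0.1]
units [0.1774 0.0094 0.0045] [ 0.005 -0.008  0.003]
```

View pics/side9.png

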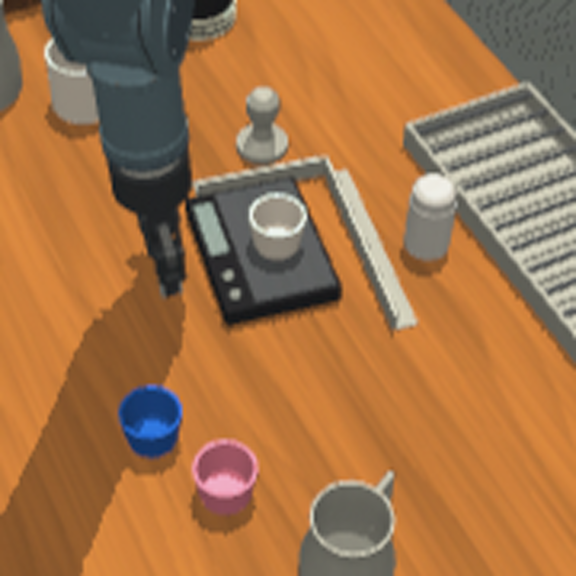

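Request:
step_arm:
  increments: [0.01,0.0005,0.001,0,0,0,0.02,0.001,0.002,0,0,0,0.03,0.0015,0.003,0,0,0,0.04,0.002,0.004,0,0,0,0.05,0.0025,0.0045,0,0,0,0.058,0.003,0.0045,0,0,0,0.066,0.0034,0.0045,0,0,0,0.074,0.0038,0.0045,0,0,0,0.082,0.0042,0.0045,0,0,0,0.09,0.0046,0.0045,0,0,0,0.098,0.005,0.0045,0,0,0,0.106,0.0054,0.0045,0,0,0,0.114,0.0058,0.0045,0,0,0,0.122,0.0063,0.0045,0,0,0,0.13,0.0067,0.0045,0,0,0,0.138,0.0071,0.0045,0,0,0,0.144,0.0075,0.0045,0,0,0,0.15,0.008,0.0045,0,0,0]

```text
clock: 12.3
tool_pos: [542.9, 76.3, 7.5]
orientation: [-0.701, 0.707, -0.043, 0.081]
force: [-2.7, -0.0, 1.1]
width: 51.2
```

```bash
python3 look.py 10 top side
```

```text
tcp [542.9  76.3   7.5] xs,ys 521.4 169.4 clk 12.3 [-2.7 -0.   1.1]
```

View pics/top10.png

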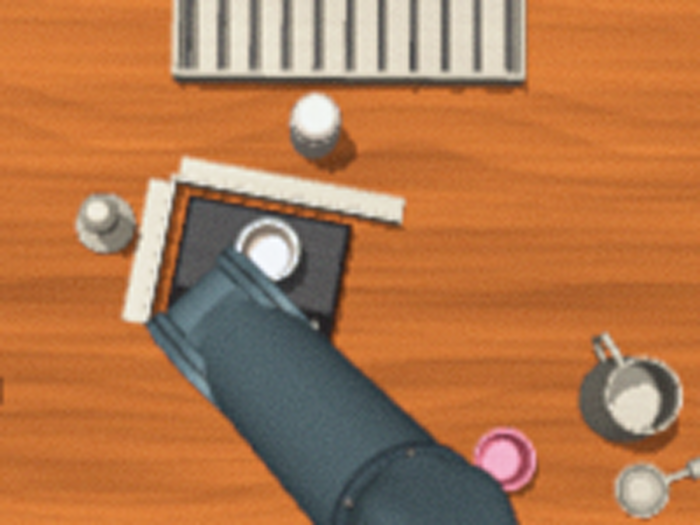

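View pics/side10.png

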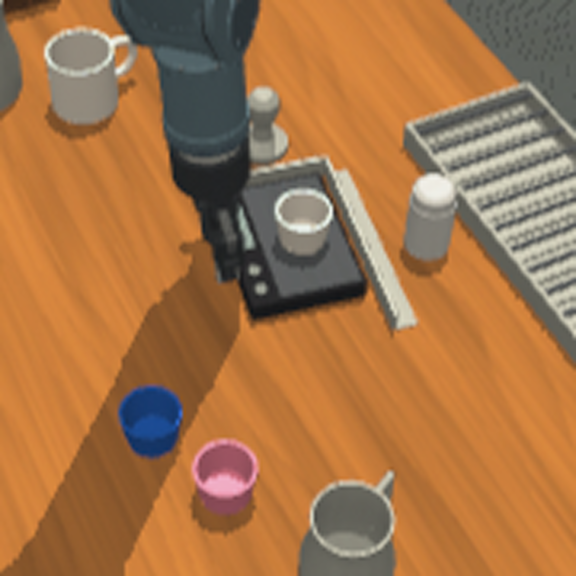

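Request:
step_arm:
  increments: [0.006,0.0003,0,0,0,0,0.012,0.0006,0,0,0,0,0.018,0.0009,0,0,0,0,0.022,0.0011,0,0,0,0,0.026,0.0013,0,0,0,0,0.026,0.0013,0,0,0,0]

```text
clock: 12.9
tool_pos: [553.4, 74.6, 7.7]
orientation: [-0.701, 0.707, -0.043, 0.081]
force: [-1.8, -0.0, -0.7]
width: 51.5
```

Still free (friction-level force); continue in small steps.

Request:
step_arm:
  increments: [0.003,0.0002,0,0,0,0,0.006,0.0003,0,0,0,0,0.009,0.0005,0,0,0,0,0.009,0.0005,0,0,0,0]

```text
clock: 13.23
tool_pos: [553.5, 74.6, 7.2]
orientation: [-0.701, 0.708, -0.045, 0.079]
force: [-9.9, 1.3, 7.1]
width: 51.2
```

```bash
python3 look.py 11 top
```

```text
tcp [553.5  74.6   7.2] xs,ys 532.2 169.5 clk 13.2333 [-9.9  1.3  7.1]
```

View pics/top11.png

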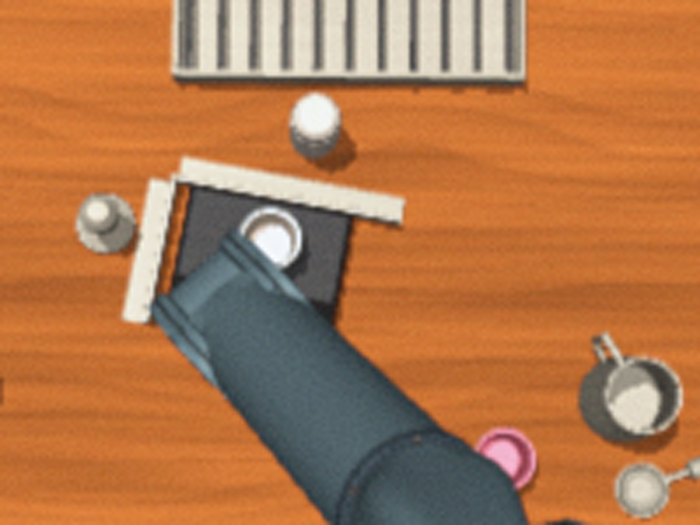

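Request:
step_arm:
  increments: [-0.02,-0.001,0,0,0,0,-0.06,-0.003,0,0,0,0,-0.1,-0.005,0,0,0,0,-0.11,-0.006,0,0,0,0,-0.11,-0.006,0,0,0,0,-0.11,-0.1,0,0,0,0,-0.105,-0.2,0,0,0,0,-0.1,-0.3,0,0,0,0,-0.095,-0.36,0,0,0,0,-0.095,-0.36,0,0,0,0,-0.095,-0.36,0,0,0,0]

```text
clock: 14.2
tool_pos: [514.1, 82.3, 151.3]
orientation: [-0.701, 0.707, -0.042, 0.083]
force: [-0.5, 0.6, -1.1]
width: 51.2
```

```bash
python3 look.py 12 top; python3 meas.py; python3 - <<'E'
from h import *
s=robot.read_state();print(s["tool_pos"],s["joints"].round(3))
R1=goalR(-55,0)
p1=(*w(490,90),150);inc(p1,R1)
inc((*w(590,50),150),goalR(-98,8),p1,R1)
E
```

```text
tcp [514.1  82.3 151.3] xs,ys 492.0 170.4 clk 14.2 [-0.5  0.6 -1.1]
[511.80217963  82.03262192 148.90302175] [ 0.224  0.476 -0.609  1.967  0.429  0.775  0.761]
mm [  0.4  -0.7 -79.7] deg [-1.  44.9  3. ]
units [ 0.001  -0.0018 -0.1992] [-0.021  0.998  0.067]
mm [99.   0.  42.4] deg [ 3.  42.9  7.6]
units [0.2475 0.     0.1061] [0.067 0.954 0.169]
```

View pics/top12.png

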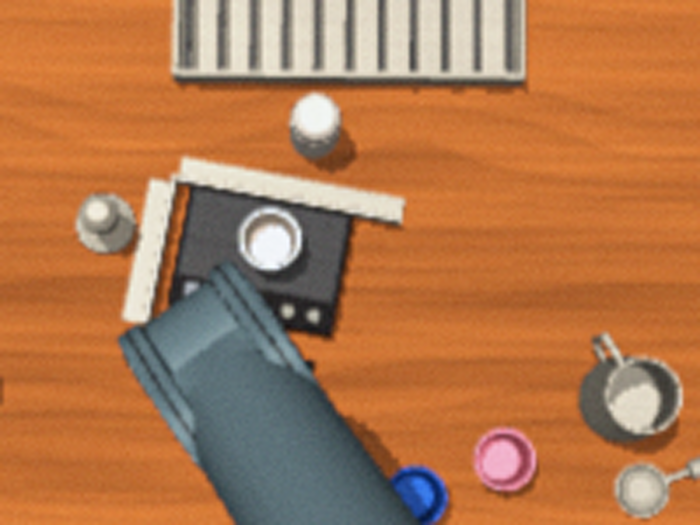

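Request:
step_arm:
  increments: [0,0,-0.03,-0.003,0.14,0.01,0,0,-0.06,-0.006,0.28,0.02,0,0,-0.09,-0.009,0.42,0.03,0,0,-0.12,-0.012,0.56,0.04,0,0,-0.15,-0.015,0.7,0.05,0,0,-0.18,-0.018,0.85,0.06,0,0,-0.2,-0.021,0.998,0.067,0,0,-0.2,-0.021,0.998,0.067,0,0,-0.2,-0.021,0.998,0.067]

```text
clock: 15.05
tool_pos: [497.1, 3.7, 148.7]
orientation: [-0.628, 0.628, -0.326, 0.325]
force: [-0.5, 0.5, -0.4]
width: 51.1
```

```bash
python3 - <<'E'
from h import *
s=robot.read_state();print(s["tool_pos"],s["joints"].round(3))
inc((*w(592,50),150),goalR(-100,8))
E
```

```text
[497.07595025   3.65151277 148.65933072] [ 0.257  0.434 -0.438  1.985  0.257  0.777  0.285]
mm [101.3  -1.5  44.4] deg [ 3.2 45.1  7.6]
units [ 0.2532 -0.0036  0.1109] [0.072 1.002 0.168]
```

Request:
step_arm:
  increments: [0.04,0,0.016,0.01,0.14,0.024,0.08,0,0.032,0.02,0.28,0.048,0.12,0,0.048,0.03,0.42,0.072,0.16,0,0.064,0.04,0.56,0.096,0.2,-0.001,0.08,0.05,0.7,0.12,0.23,-0.002,0.096,0.06,0.85,0.144,0.253,-0.0036,0.111,0.072,1.0,0.168,0.253,-0.0036,0.111,0.072,1.0,0.168,0.253,-0.0036,0.111,0.072,1.0,0.168]

```text
clock: 15.8
tool_pos: [591.6, -52.8, 150.4]
orientation: [0.493, -0.417, 0.571, -0.508]
force: [-0.1, -0.0, 0.2]
width: 51.3
```

```bash
python3 look.py 13 top wrist; python3 meas.py; python3 - <<'E'
from h import *
s=robot.read_state();print(s["tool_pos"],s["joints"].round(3))
inc((*w(592,58),8),goalR(-100,8))
E
```

```text
tcp [591.6 -52.8 150.4] xs,ys 591.7 50.7 clk 15.8 [-0.1 -0.   0.2]
[591.17541289 -52.07172908 150.86551589] [ 0.306  0.556 -0.292  1.754  0.017  0.834 -0.124]
mm [ 13.4 142.4   0.6] deg [-0.   0.3 -0. ]
units [0.0336 0.356  0.0015] [-0.001  0.006 -0.001]
```

View pics/top13.png

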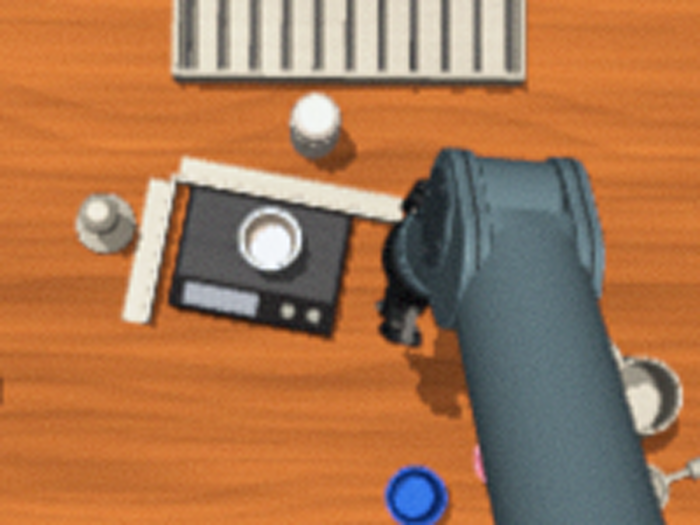

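View pics/wrist13.png

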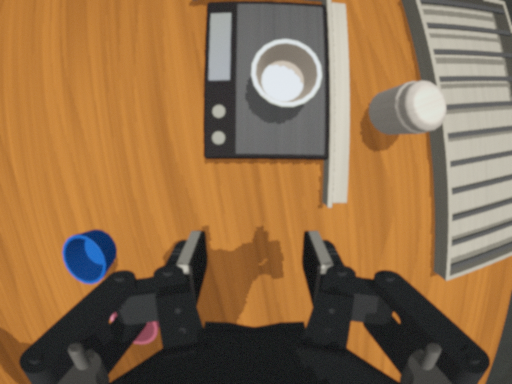

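Request:
step_arm:
  increments: [0.01,0.09,0,0,0,0,0.02,0.18,0,0,0,0,0.03,0.27,0,0,0,0,0.034,0.32,0,0,0,0,0.036,0.356,0,0,0,0,0.036,0.356,0,0,0,0,0.036,0.356,0,0,0,0]

```text
clock: 16.53
tool_pos: [593.3, -47.3, 8.4]
orientation: [0.492, -0.415, 0.572, -0.509]
force: [0.4, 0.3, 0.6]
width: 51.4
```

```bash
python3 look.py 14 wrist
```

```text
tcp [593.3 -47.3   8.4] xs,ys 592.5 56.4 clk 16.5333 [0.4 0.3 0.6]
```

View pics/wrist14.png

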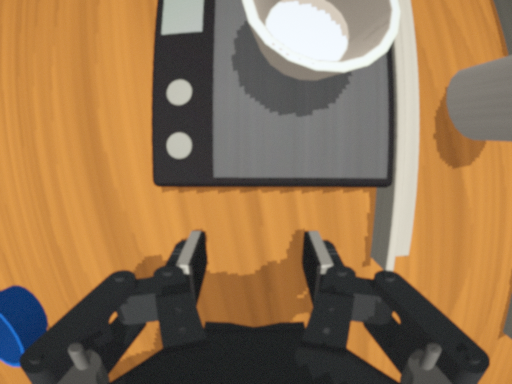

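Request:
step_arm:
  increments: [-0.008,0.0011,0,0,0,0,-0.016,0.0022,0,0,0,0,-0.024,0.0033,0,0,0,0,-0.032,0.0044,0,0,0,0,-0.04,0.0056,0,0,0,0,-0.048,0.0067,0,0,0,0,-0.056,0.0078,0,0,0,0,-0.064,0.009,0,0,0,0,-0.072,0.01,0,0,0,0,-0.08,0.011,0,0,0,0,-0.085,0.012,0,0,0,0]

```text
clock: 17.5
tool_pos: [599.2, -14.4, 8.2]
orientation: [0.491, -0.415, 0.572, -0.509]
force: [-0.7, -4.3, 2.9]
width: 51.1
```

```bash
python3 look.py 15 top
```

```text
tcp [599.2 -14.4   8.2] xs,ys 592.6 89.9 clk 17.5 [-0.7 -4.3  2.9]
```

View pics/top15.png

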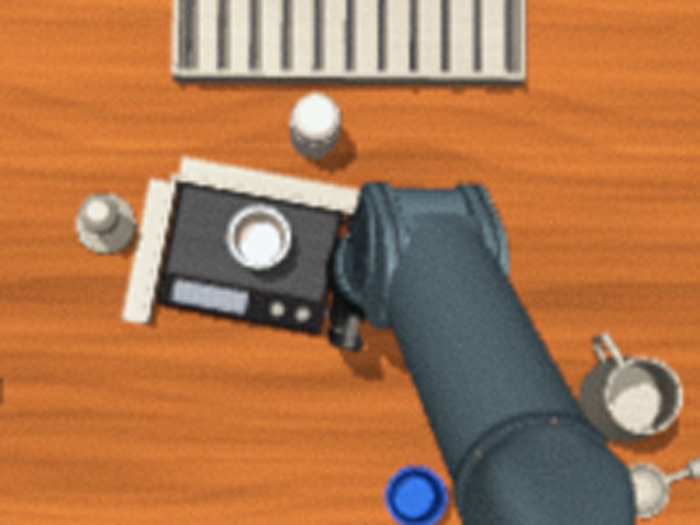

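Almost there; nudging in 1 mm steps until the force rises.

Request:
step_arm:
  increments: [-0.003,0.0004,0,0,0,0,-0.006,0.0008,0,0,0,0,-0.009,0.0012,0,0,0,0,-0.009,0.0012,0,0,0,0]

```text
clock: 17.88
tool_pos: [599.9, -10.7, 8.2]
orientation: [0.492, -0.415, 0.572, -0.509]
force: [-0.7, -2.2, 1.8]
width: 51.0
```

Request:
step_arm:
  increments: [-0.003,0.0004,0,0,0,0,-0.006,0.0008,0,0,0,0,-0.009,0.0012,0,0,0,0,-0.009,0.0012,0,0,0,0]

```text
clock: 18.22
tool_pos: [599.9, -10.5, 8.1]
orientation: [0.49, -0.415, 0.572, -0.51]
force: [-3.7, -10.1, 6.1]
width: 51.4
```

```bash
python3 look.py 16 top side wrist
```

```text
tcp [599.9 -10.5   8.1] xs,ys 592.6 93.8 clk 18.2167 [ -3.7 -10.1   6.1]
```

View pics/top16.png

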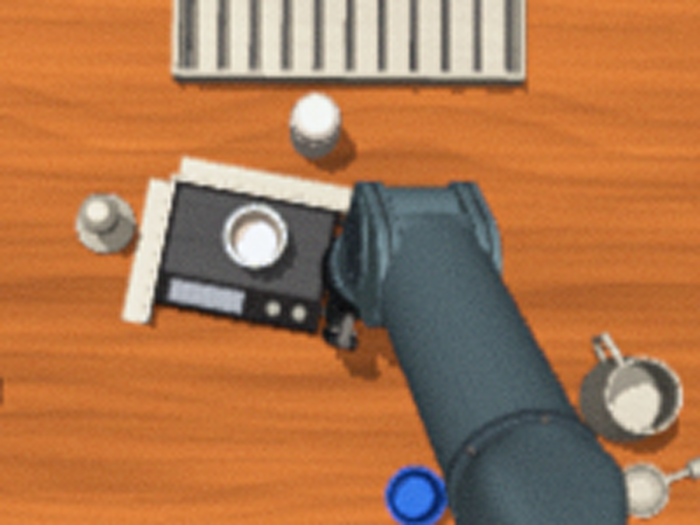

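View pics/side16.png

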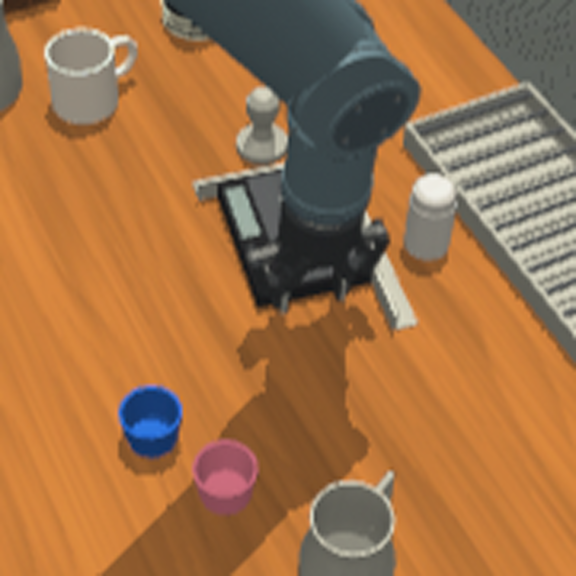

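View pics/wrist16.png

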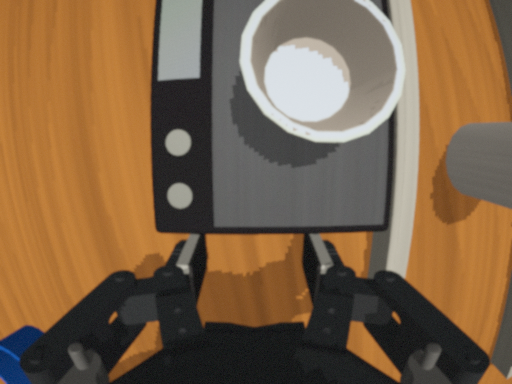

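Request:
step_arm:
  increments: [0.02,-0.003,0,0,0,0,0.05,-0.007,0,0,0,0,0.08,-0.011,0,0,0,0,0.11,-0.016,0,0,0,0,0.11,-0.016,0,0,0,0,0.1,-0.1,0,0,0,0,0.09,-0.2,0,0,0,0,0.08,-0.3,0,0,0,0,0.08,-0.4,0,0,0,0,0.1,-0.5,0,0,0,0,0.18,-0.55,0,0,0,0,0.24,-0.55,0,0,0,0,0.3,-0.55,0,0,0,0,0.3,-0.55,0,0,0,0,0.3,-0.55,0,0,0,0]

```text
clock: 19.62
tool_pos: [573.4, -155.8, 209.0]
orientation: [0.491, -0.414, 0.573, -0.51]
force: [0.2, 0.5, 0.2]
width: 51.3
```

```bash
python3 look.py 17 top side; python3 meas.py; python3 - <<'E'
from h import *
# compare bystanders to start
a=cv2.imread('pics/top0.png').astype(int);b=robot.read_camera("top")["image"][:,:,::-1].astype(int)
d=(abs(a-b).max(2)>60);cv2.imwrite('pics/diff.png',(d*255).astype(np.uint8))
E
```

```text
tcp [ 573.4 -155.8  209. ] xs,ys 591.8 -53.8 clk 19.6167 [0.2 0.5 0.2]
[ 223  162   55   44 1305] [613.6   75.64 161.74 132.66  80.27] xs,ys 591.1420956750233 181.03781471324814
```

View pics/top17.png

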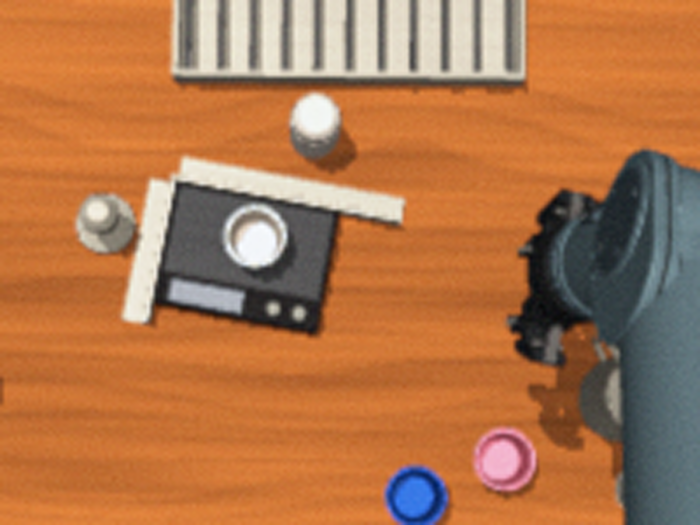

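View pics/side17.png

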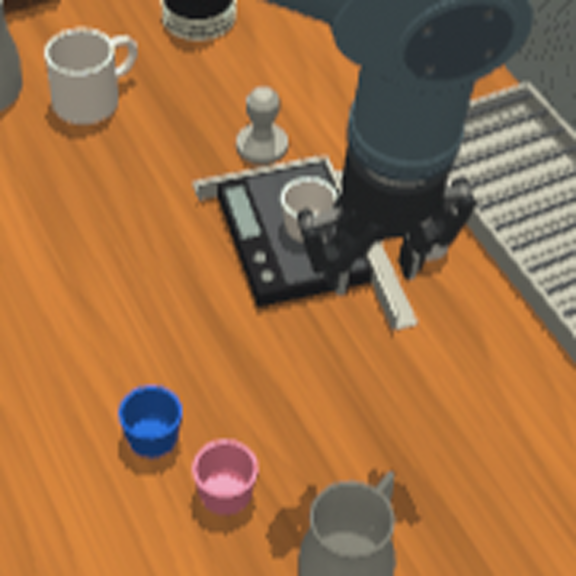

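View pics/diff.png

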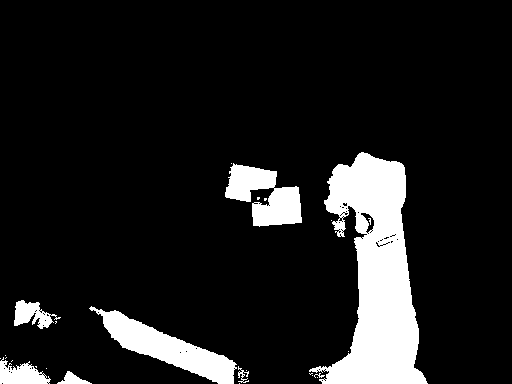

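```bash
python3 - <<'E'
from h import *
c=robot.read_camera("top");g=c["image"].max(2).astype(np.float32);b=c["image"].min(2).astype(np.float32)
# profiles along stop axes on z=24 plane: sample world -> pixel
E=np.array(c["extrinsics"])
def px(P):
    q=P@E[:3,:3].T+E[:3,3];return np.stack([c["cx"]+c["fx"]*q[:,0]/-q[:,2],c["cy"]-c["fy"]*q[:,1]/-q[:,2]],1).astype(np.float32)
def prof(im,xs,ys):
    P=np.array([[*w(x,y),24.] for x,y in zip(np.broadcast_to(xs,np.broadcast(xs,ys).shape),np.broadcast_to(ys,np.broadcast(xs,ys).shape))])
    q=px(P);return cv2.remap(im,q[None,:,0],q[None,:,1],cv2.INTER_LINEAR)[0]
t=np.arange(500,700,.5)
for y in(120,140,220,240):
    p=prof(g,t,y);d=np.where(p<120)[0];print("x-profile ys",y,"dark",t[d.min()],t[d[np.where(t[d]<690)[0]].max()])
t2=np.arange(70,300,.5)
for x in(565,580,625,640):
    p=prof(g,x,t2);d=np.where(p<120)[0];print("y-profile xs",x,"dark",t2[d.min()],t2[d.max()])
im=c["image"][150:215,212:292,::-1];cv2.imwrite("pics/fin.png",cv2.resize(im,None,fx=9,fy=9,interpolation=cv2.INTER_NEAREST))
E
```

```text
x-profile ys 120 dark 536.0 657.5
x-profile ys 140 dark 535.0 657.5
x-profile ys 220 dark 536.0 656.5
x-profile ys 240 dark 536.0 656.5
y-profile xs 565 dark 101.5 261.5
y-profile xs 580 dark 99.5 261.0
y-profile xs 625 dark 100.0 261.5
y-profile xs 640 dark 100.5 262.0
```

View pics/fin.png

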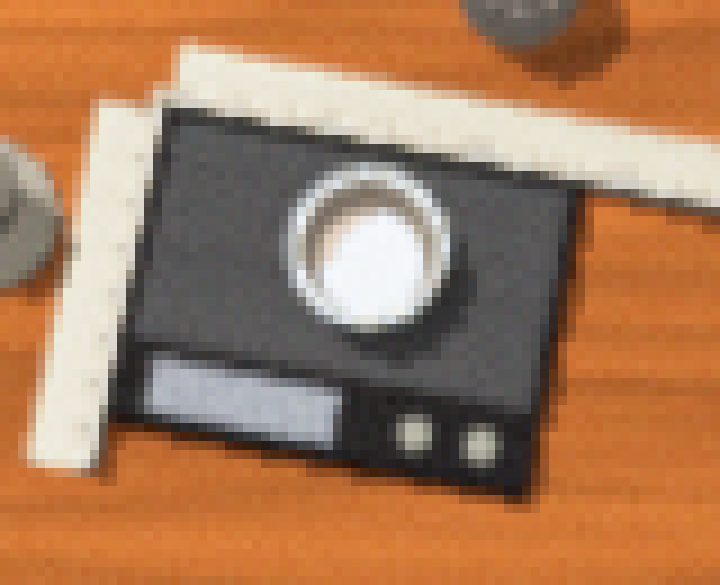

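```bash
python3 - <<'E'
from h import *
s=robot.read_state();print(s["clock"],abs(s["qvel"]).max());print(robot.close_job())
E
```

```text
19.8667 0.006914671074954452
the job is handed in; nothing more can be done
None
```

The scale is home in the corner stop with the cup still standing on it, and the job was handed in at 19.9 s. The hand-in reports no verdict.

**What I did:** With the fingers part-open and low, I pushed the scale from its right edge, which turned it square and moved it left. Next I pushed from the robot side until it met the back arm, where the force rose to about 10 N. I then pushed from the right again until it met the side arm, also at about 10 N. The hand finished about 150 mm beyond the scale's right edge, at 209 mm height.

**Last checks, from the top camera:**
- **Back arm:** the scale's far edge reads 656.5–657.5 mm, against 657.3 mm for the arm's inner top edge.
- **Side arm:** the scale's left edge reads 261–262 mm, against 262.1 mm for the arm.
- **Square:** the scale is within about 0.3° of the stop.
- **Bystanders:** the before/after picture comparison shows only the scale, cup and arm having changed. The arm partly hid the jug and spoon in that picture; the side view shows the jug standing.

**Disagreements:**
- The automatic box fit of the scale came out 133 mm wide instead of 120 mm because its outline had picked up something dark next to it. I relied on the separate edge readings instead.
- The wrist and top cameras differed by up to about 10 mm early on, so I used contact force to confirm each stop.
- One wrist joint reached its 0.19 rad limit for a moment before I took out the hand's tilt. No error was reported.

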